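# Draw the shoehorn out from under the loaded tray

### The job

The wooden shoehorn is trapped under the round tray that carries the pill case with the glass paperweight on top. Take it by its handle and draw it out gently, feeling for the hidden keeper gate instead of forcing it, so that the stack stays standing in its dock untouched by the gripper; then lay the shoehorn flat inside the long shallow wooden rack and let go. Leave the bowl, the bottle and the nightlight alone.

Things in the scene. Friction and masses are not known exactly. Their poses are not given: they have to be found in the camera images.
- shoehorn: Flat wooden shoehorn, 200 mm long, 60 g, flat on the console. Origin: underside, mid-handle; z up, +y along it to the heel. Handle 24 mm wide (x), 16 high, y -45 to 45 mm, sticks out from the tray. Shank 18 wide, 8 high, y 45 to 110. Heel 44 wide, square shoulders, 8 high, y 110 to 155, under the tray at the start.
- dock: Fixed dock in which the tray stands. Origin on the console, middle of the tray's place; z up; the shoehorn is drawn out along its -y. Steel posts (radius 6 mm, 22 mm high) at x -40 and +40, y -52.5 mm stop the tray from following. Runners 6 mm high at x -48 and +48 mm catch the tray afterwards. The tray's drag on the shoehorn is some 2 to 6 N.
- tray: Round aluminium tray, 120 mm across, 12 mm high, floor 4 mm thick, 130 g; starts on the shoehorn 8 mm above the console, ends on the runners 6 mm above it. Origin: centre of its underside, z up.
- pill_case: Red plastic pill case with twist lid, 64 mm across, 28 mm high, about 40 g, standing loose in the middle of the tray. Origin: centre of its underside, z up.
- paperweight: Domed glass paperweight with flat bottom, 56 mm across, 31 mm high, about 120 g, standing loose on the pill case's lid. Origin: centre of its underside, z up.
- rack: Long shallow open-topped wooden rack fixed on the console, outside 96 mm (x) by 250 mm (y) by 14 mm high, walls and floor 5 mm thick. Origin: centre of its underside, z up, y along its length. The shoehorn may lie in it either way round.
- heel_tip (a point): Point on the shoehorn's underside at the far end of the heel, 155 mm from its origin.
- handle_end (a point): Point on the shoehorn's underside at the end of the handle, 45 mm from its origin.
- key_bowl: Dark key bowl, 110 mm across, 45 mm high, bystander. Origin: centre of its underside.
- sanitizer: Clear plastic bottle, 52 mm across, 110 mm high, bystander. Origin: centre of its underside.
- nightlight: White nightlight with a toggle switch, fixed, 60 x 90 mm, 92 mm high, bystander. Origin: centre of its underside.
- gate_line (a point): Dock x 0, y -27 mm on the console: the line of the hidden keeper gate, 2 blocks 6 mm high, 8 wide, 10 deep, opening 47.6 mm. The opening's middle lies at any dock x from -10 to +10 mm, unseen, too stiff to push. The heel's shoulder meets it after 8 to 16 mm of draw; if caught, the pull jumps (and twists faintly): ease back, shift sideways, try on, else the other way. Limit 25 N.
Not all that is in view belongs to the job. There is more than one size of the shoehorn; the one meant has the size given above.

How it is judged:
On the way:
1. the shoehorn is drawn clear of the tray while the stack stands in its dock (horizontal distance between heel_tip and tray above 0.062 m and y of heel_tip in the frame of dock below -0.055 m and horizontal distance between tray and dock below 0.025 m), for 0.1 s.
At the end, for the whole second after the job is handed in: Shoehorn flat and at rest on the rack's floor between its walls (both ends under 8 mm high, tilt under 0.06 rad). Tray level on the runners within 25 mm of the dock's middle, pill case upright within 25 mm of the tray's middle, paperweight upright on the case within 20 mm (x of heel_tip in the frame of rack between -0.043 and 0.043 m and x of handle_end in the frame of rack between -0.043 and 0.043 m and y of heel_tip in the frame of rack between -0.122 and 0.122 m and y of handle_end in the frame of rack between -0.122 and 0.122 m and z of each of heel_tip, handle_end in the frame of rack below 0.008 m and angle between shoehorn's own z axis and vertical below 0.06 rad and linear speed of each of shoehorn, paperweight below 0.02 m/s and horizontal distance between tray and dock below 0.025 m and height (world z) of tray below 0.01 m and angle between each of tray, pill_case's own z axis and vertical below 0.08 rad and horizontal distance between pill_case and tray below 0.025 m and horizontal distance between paperweight and pill_case below 0.02 m and z of paperweight in the frame of pill_case above 0.025 m and angle between paperweight's own z axis and vertical below 0.1 rad); the robot touches nothing.
It fails at once if the shoehorn was forced against the dock (over 25 N) (contact force between shoehorn and dock above 25 N).
It fails at once if the gripper or arm touched the tray, pill case or paperweight (contact force between any of the fingers, the arm and tray above 1 N or contact force between any of the fingers, the arm and pill_case above 1 N or contact force between any of the fingers, the arm and paperweight above 1 N).
It fails at once if the stack was tipped (angle between tray's own z axis and vertical above 0.25 rad or angle between paperweight's own z axis and vertical above 0.35 rad).
It fails at once if a bystander was moved (distance of any of key_bowl, sanitizer from where it was at the start of the episode above 0.015 m).
It fails at once if the nightlight was struck (contact force between any of the arm, the fingers, shoehorn and nightlight above 2 N).
It also fails if it takes over 72 s, if anything falls off the work surface, if the arm or the gripper's body presses on something with over 40 N, if the wrist force passes 120 N, or if a joint passes its speed limit or range.

### The arm

A 7-joint arm with a two-finger parallel gripper is mounted at the origin on the work surface. World frame = base frame: x ahead of the robot, y to its left, z up, the work surface at z = 0. Lengths are in m, angles in rad, forces in N, time in s.
With the tool pointing down it reaches from about 0.35 to 0.9 m from the base axis. Payload 19.9 kg.
Tool frame: the origin (TCP) lies between the finger pads; the fingertips stand 19 mm ahead of it and the grasp point (between the pads) is the TCP; z points along the fingers, y is the line along which they close (so a half turn about z gives the same grasp; the last joint's range is limited). The gripper opens to 94 mm and grips with 3 to 60 N. Pads are 16 mm wide; open, the fingers measure 119 mm over their backs; the gripper's body (75 mm by 177 mm) begins 78 mm behind the grasp point.
Start: joints at [1.093, 0.417, -0.01, 1.614, 0.005, 1.111, -0.053], TCP at [0.264, -0.567, 0.224] pointing down, gripper open.
Joint ranges: [-2.81, 2.81], [-0.39, 2.02], [-1.27, 1.25], [0.06, 2.57], [-1.19, 4.33], [0.19, 2], [-2.82, 2.82]. Speed limits (rad/s): [1.89, 1.89, 2.39, 2.39, 3.01, 3.01, 3.01].

### API

Orientations are given as a 3x3 rotation matrix whose columns are the frame's x, y, z axes.
In Python, from rig import robot gives the robot as it stands. Calls block until the motion is done:
- robot.move_ptp(position, orientation): joint-space move of the TCP to a pose.
- robot.move_linear(position, velocity=0.15, frame=None, threshold=None): straight line of the TCP; frame=None keeps the orientation; velocity is the mean speed in m/s. With threshold (N) it stops when the force on the tool has changed by that much, and returns True; else False.
- robot.goto_joints(angles): joint-space move.
- robot.gripper_to(opening): finger opening in m; the grip force is fixed at half the most; returns when the fingers have stopped.
- robot.pause(seconds).
- robot.ik(position, orientation): joint angles nearest the present ones, or None.
- robot.get_state(): the state.
- robot.grab_frame(name): name is "side" or "top" or "wrist"; returns the picture (384x512x3 uint8, red, green, blue); there is no depth.
- robot.camera_info(name): a dict with "fx", "fy", "cx", "cy" (pixels), "rvec" (rotation vector, rad) and "tvec" (3), from world to camera coordinates, as OpenCV has them. Camera axes: x right, y down, z forward; pixel columns grow to the right and rows downward; lengths in m; the calibration is good to about 2 mm. A picture is of the moment at which its call begins: read the wrist's pose just before it. camera_info takes no time and is no camera call; for the wrist camera it gives the pose at the moment of the call.
A pose or a line that the arm cannot do raises robot.PlanningError and nothing moves.
- robot.sign_off(): hands the job in; it is judged then, once.
The state is a dict: "time": time; "qpos": joint angles; "joint_vel": joint speeds; "effort": joint torques, N m; "ee_pos": TCP position; "tool_rot": TCP orientation; "force": force on the tool from outside, world axes, zero at the start; "moment": the same for the moment, N m; "opening": finger opening in m; "grasp_force": force on a finger pad.
Only numpy, scipy, OpenCV 4.12 (cv2) and the standard library are available. Lean on these libraries where they do the work, as an engineer would, in place of code of your own. Each camera call takes 0.05 s, during which the arm holds its last target. There are 200 camera calls.

## Working session

There is one attempt and no reset: what is moved stays moved. The work goes in short steps, each a Python script; the robot and the scene stay as the last script left them, time stands still between calls to the robot, and variables do not carry over. Pictures are saved under pics/ and viewed, at most 10 in all, crops included, and the job is handed in when it is done.

```bash
mkdir -p pics; ls; python3 - <<'E'
from rig import robot
import cv2
for n in("top","side"):
    im=robot.grab_frame(n); cv2.imwrite(f"pics/{n}0.png",cv2.resize(im[:,:,::-1],(800,600),interpolation=cv2.INTER_CUBIC))
    cv2.imwrite(f"pics/{n}0raw.png",im[:,:,::-1])
    print(n,robot.camera_info(n))
print(robot.get_state())
E
```

```text
pics
top {'fx': 358.9970856365135, 'fy': 358.9970856365135, 'cx': 255.7052499112241, 'cy': 194.48866293361, 'rvec': array([ 2.00736122, -2.19330489,  0.25055286]), 'tvec': array([0.11845199, 0.57975781, 1.0006833 ])}
side {'fx': 383.28725822879835, 'fy': 383.28725822879835, 'cx': 248.31074906623903, 'cy': 185.41060303873883, 'rvec': array([ 1.02602164, -2.50923881,  0.91827062]), 'tvec': array([0.45838055, 0.29308207, 0.82101193])}
{'time': 0.1, 'qpos': array([ 1.09347509,  0.41792626, -0.01029062,  1.61408271,  0.00468825,
        1.11069763, -0.05303489]), 'joint_vel': array([ 0.00080029, -0.00114677,  0.00178612, -0.0015064 , -0.000739  ,
        0.00103831,  0.000119  ]), 'effort': array([ 1.85821140e-03, -8.52584767e+01,  6.40624668e-01, -4.26693821e+01,
       -4.87710221e-02,  1.64884591e-02, -1.65561755e-05]), 'ee_pos': array([ 0.26370617, -0.56630593,  0.22389355]), 'tool_rot': array([[ 9.06542028e-01,  4.22115232e-01, -5.31148605e-04],
       [ 4.22115559e-01, -9.06541532e-01,  9.52059532e-04],
       [-7.96294398e-05, -1.08728807e-03, -9.99999406e-01]]), 'force': array([0.16993721, 0.14619593, 0.5899896 ]), 'moment': array([ 0.00912094, -0.00047714, -0.03159142]), 'grasp_force': 0.0, 'opening': 0.09404296590048661}
```

View pics/top0.png

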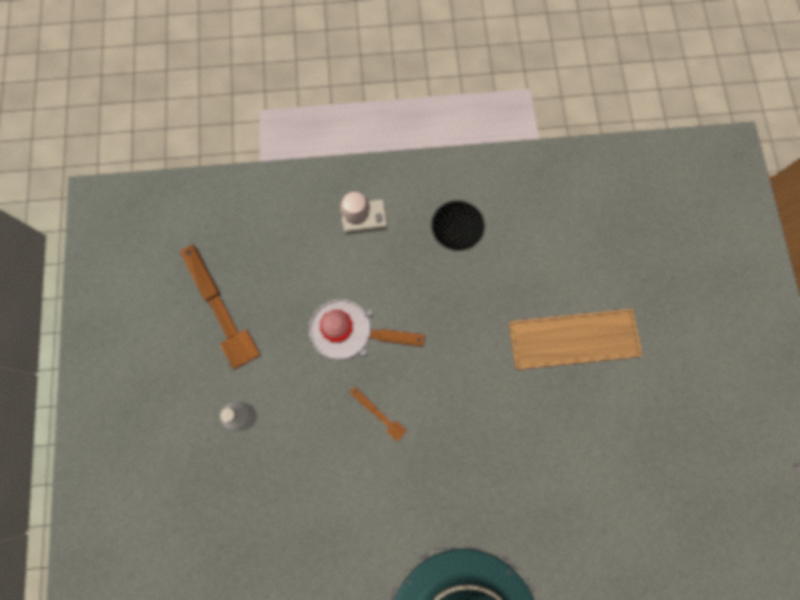

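View pics/side0.png

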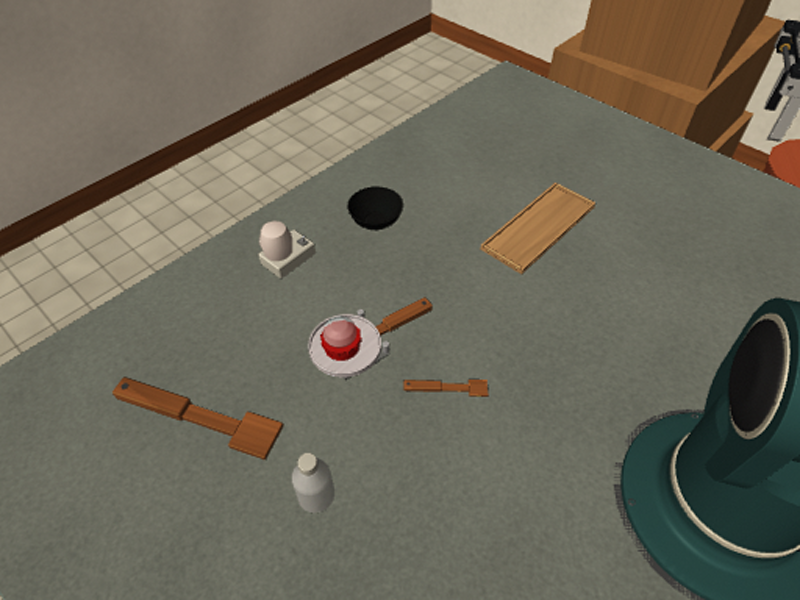

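Shoehorns in the top view (800 px): a large loose one at (220,305), a small loose one at (378,413), and one whose handle at (398,338) comes out from under the tray at (340,328). The third is trapped, so it is the one meant. The rack spans about (510–640, 310–368), the bowl is at (458,225), the nightlight at (362,212) and the bottle at (238,416). I'll confirm with one enlarged crop from both views.

```bash
cat > h.py <<'E'
import numpy as np, cv2
from rig import robot
def cam(c):
    R=cv2.Rodrigues(np.array(c["rvec"]))[0]; K=np.array([[c["fx"],0,c["cx"]],[0,c["fy"],c["cy"]],[0,0,1]])
    return K,R,np.array(c["tvec"])
def onplane(c,uv,z):
    K,R,t=cam(c); C=-R.T@t; d=R.T@np.linalg.inv(K)@np.array([uv[0],uv[1],1.]); return C+d*(z-C[2])/d[2]
def tri(c1,p1,c2,p2):
    P=[]
    for c in(c1,c2):
        K,R,t=cam(c); P.append(K@np.c_[R,t])
    X=cv2.triangulatePoints(P[0],P[1],np.array(p1,float),np.array(p2,float)).ravel(); return X[:3]/X[3]
def proj(c,X):
    K,R,t=cam(c); x=K@(R@np.array(X,float)+t); return x[:2]/x[2]
E
python3 - <<'E'
from h import *
t=cv2.imread("pics/top0raw.png")[175:250,190:290]; s=cv2.imread("pics/side0raw.png")[180:255,190:290]
a=cv2.resize(t,(400,300),interpolation=cv2.INTER_CUBIC);b=cv2.resize(s,(400,300),interpolation=cv2.INTER_CUBIC)
r1=cv2.resize(cv2.imread("pics/top0raw.png")[185:245,320:420],(400,240),interpolation=cv2.INTER_CUBIC)
r2=cv2.resize(cv2.imread("pics/side0raw.png")[110:180,300:400],(400,280),interpolation=cv2.INTER_CUBIC)[:240]
cv2.imwrite("pics/crop1.png",np.vstack([np.hstack([a,b]),np.hstack([r1,r2])]))
E
```

```text
(no output)
```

View pics/crop1.png

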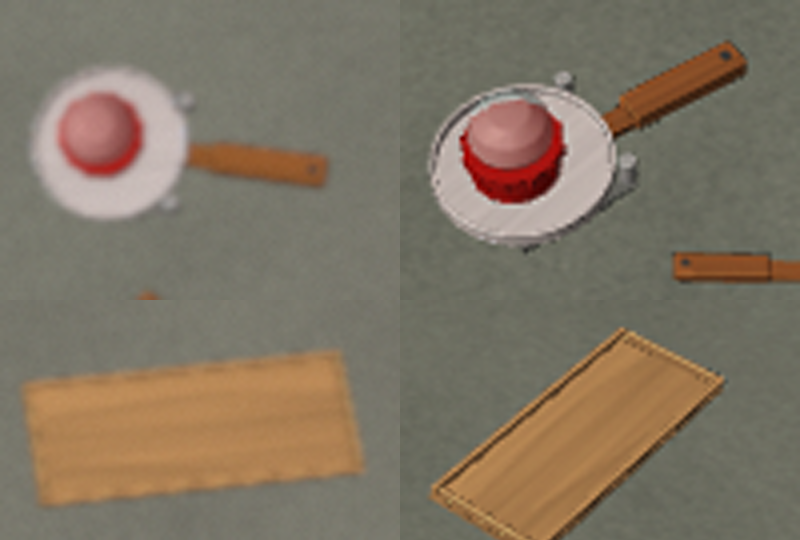

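```bash
python3 - <<'E'
from h import *
np.set_printoptions(precision=4,suppress=True)
ct,cs=robot.camera_info("top"),robot.camera_info("side")
T=lambda p,o:(o[0]+(p[0]+.5)/4-.5,o[1]+(p[1]+.5)/4-.5)
def m(n,a,b,oa,ob,z):
    a=T(a,oa);b=T(b,ob);print(n,tri(ct,a,cs,b),"pl",onplane(ct,a,z)[:2],onplane(cs,b,z)[:2])
oa,ob=(190,175),(190,180)
m("hole",(312,170),(324,55),oa,ob,.016)
m("end1",(328,157),(330,40),oa,ob,.016)
m("end2",(326,187),(347,65),oa,ob,.016)
m("st1",(216,143),(220,97),oa,ob,.016)
m("post1",(186,99),(163,75),oa,ob,.022)
m("post2",(170,202),(228,159),oa,ob,.022)
m("dome",(100,128),(110,112),oa,ob,.08)
oa,ob=(320,185),(300,110)
m("r1",(24,84),(32,192),oa,ob,.014)
m("r2",(340,50),(222,28),oa,ob,.014)
m("r3",(363,172),(324,80),oa,ob,.014)
m("r4",(42,205),(146,248),oa,ob,.014)
# tray center
print("tray",onplane(ct,T((110,142),(190,175)),.02), "rim r", onplane(ct,T((32,142),(190,175)),.02),onplane(ct,T((188,142),(190,175)),.02))
E
```

```text
hole [0.5248 0.0361 0.0219] pl [0.5255 0.0356] [0.5282 0.0325]
end1 [0.5333 0.0221 0.019 ] pl [0.5345 0.0224] [0.5342 0.0199]
end2 [0.5122 0.0263 0.0133] pl [0.5114 0.0262] [0.5111 0.0282]
st1 [0.5529 0.1075 0.0167] pl [0.553  0.1075] [0.5533 0.1071]
post1 [0.5867 0.1272 0.0286] pl [0.5885 0.1277] [0.5905 0.1237]
post2 [0.5081 0.1452 0.028 ] pl [0.5095 0.1459] [0.5107 0.142 ]
dome [0.5621 0.191  0.0704] pl [0.5594 0.1895] [0.5569 0.1958]
r1 [ 0.5462 -0.1483  0.0096] pl [ 0.5458 -0.1471] [ 0.5434 -0.1448]
r2 [ 0.5501 -0.3952  0.016 ] pl [ 0.5508 -0.3959] [ 0.5508 -0.3976]
r3 [ 0.4544 -0.3936  0.0192] pl [ 0.4548 -0.3959] [ 0.4567 -0.3996]
r4 [ 0.4478 -0.1477  0.0238] pl [ 0.4515 -0.1483] [ 0.4496 -0.1573]
tray [0.5603 0.1886 0.02  ] rim r [0.5656 0.2485 0.02  ] [0.555  0.1288 0.02  ]
```

The crop confirms it: the trapped shoehorn is the mid-size one, and its handle is about 90 mm long and 24 mm wide. Next I move above the handle and take one close look.

```bash
cat >> h.py <<'E'
Y=np.array([.222,.975,0]);Y/=np.linalg.norm(Y);X=np.array([Y[1],-Y[0],0]);D=np.array([.5608,.1872,0])
def rot(y): # tool down, closing along y
    y=np.array(y)/np.linalg.norm(y); z=np.array([0,0,-1.]); return np.c_[np.cross(y,z),y,z]
def world(x,y,z): return D+x*X+y*Y+np.array([0,0,z])
E
python3 - <<'E'
from h import *
np.set_printoptions(precision=4,suppress=True)
p=world(0,-.1225,.2)
q0=robot.get_state()["qpos"]
qs=[(s,robot.ik(p,rot(s*X))) for s in(1,-1)]
for s,q in qs: print(s,q)
s=min((a for a in qs if a[1] is not None),key=lambda a:abs(a[1][6]))[0]
robot.move_ptp(p,rot(s*X))
robot.pause(.2);robot.gripper_to(.06)
c=robot.camera_info("wrist");im=robot.grab_frame("wrist")
st=robot.get_state();print(s,st["ee_pos"],st["time"],st["force"],st["moment"])
import pickle;pickle.dump(c,open("w1.pkl","wb"))
cv2.imwrite("pics/w1.png",im[:,:,::-1]);print(c)
for y in(-.1675,-.0775): print([proj(c,world(x,y,.016)) for x in(-.012,.012)])
for x in(-.04,.04): print("post",proj(c,world(x,-.0525,.022)))
E
```

```text
1 [ 0.3565  0.3551 -0.6582  1.8395  0.2505  1.0308 -0.6255]
-1 [ 0.6547  0.499  -1.082   1.8315  0.4908  1.1114  2.3136]
1 [0.5336 0.0678 0.2   ] 3.5 [ 0.0839 -0.6568  0.4809] [ 0.0071 -0.0659 -0.0319]
{'fx': 288.2497837651977, 'fy': 288.2497837651977, 'cx': 252.4374432814228, 'cy': 186.9144603622669, 'rvec': array([-2.8547,  0.3214,  0.0441]), 'tvec': array([-0.5062,  0.1565,  0.4169])}
[array([242.1534, 207.6202]), array([261.1587, 207.6145])]
[array([241.3956, 135.547 ]), array([261.7439, 135.5391])]
post [216.3243 113.8097]
post [286.7314 113.7805]
```

View pics/w1.png

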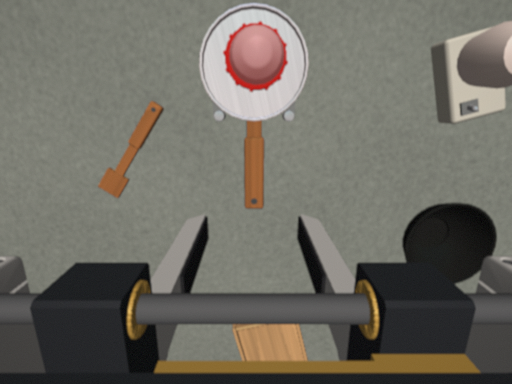

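The wrist view shows the handle end at (245–263, 207), centred on column 254. The posts are at (219,116) and (290,116), about 3 px right of the prediction. I'll check that against the projected fingertips, correct, descend and grip.

```bash
python3 - <<'E'
from h import *
import pickle
np.set_printoptions(precision=4,suppress=True)
c=pickle.load(open("w1.pkl","rb"))
tip=world(0,-.1225,.181)
print("tips pred",[proj(c,tip+s*X*.03+Y*.0) for s in(-1,1)],"seen inner ~208,300")
print("handle plane",[((onplane(c,(u,v),.016)-D)@X) for u,v in((254,207),(254.5,150))],"posts",[((onplane(c,p,.022)-D)@X,(onplane(c,p,.022)-D)@Y) for p in((219,116),(290,116))])
robot.move_linear(world(.002,-.1225,.08))
robot.pause(.2);c=robot.camera_info("wrist");im=robot.grab_frame("wrist")
cv2.imwrite("pics/w2.png",im[:,:,::-1])
print([proj(c,world(.002+a,-.1675,.016)) for a in(-.012,.012)],[proj(c,world(.002+a,-.1225,.061)) for a in(-.03,.03)])
E
```

```text
tips pred [array([206.0642, 226.9901]), array([295.6854, 226.9655])] seen inner ~208,300
handle plane [np.float64(0.0029592128323942465), np.float64(0.003481928966657696)] posts [(np.float64(-0.03703533311915328), np.float64(-0.0549189215897515)), (np.float64(0.04379789514907265), np.float64(-0.054951272514969764))]
[array([236.8263, 254.1092]), array([264.6038, 254.0821])] [array([205.5935, 226.6626]), array([294.8917, 226.5819])]
```

View pics/w2.png

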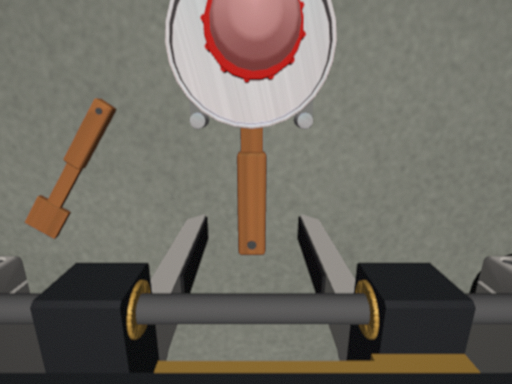

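The handle is centred between the fingers at columns 239–266, with its end at row 254. Now grip and start the draw gently.

```bash
cat >> h.py <<'E'
np.set_printoptions(precision=4,suppress=True)
def rd(tag=""):
    s=robot.get_state(); f=np.array(s["force"]);d=s["ee_pos"]-D
    print(tag,"t%.2f"%s["time"],"dock",np.array([d@X,d@Y,d[2]]),"F",f@X,f@Y,f[2],"M",s["moment"],"op %.4f g %.1f"%(s["opening"],s["grasp_force"])); return s
E
python3 - <<'E'
from h import *
rd()
print(robot.move_linear(world(.0015,-.1225,.0225),velocity=.06,threshold=6))
rd("down"); robot.gripper_to(.01); robot.pause(.2); rd("grip")
for k in(2,4,6):
    print(robot.move_linear(world(.0015,-.1225-k*.001,.0225),velocity=.01,threshold=9)); rd(k)
E
```

```text
t4.70 dock [ 0.0023 -0.1225  0.0806] F -0.626969917280729 0.36191975856638375 0.7070756933745604 M [-0.0591 -0.071  -0.0085] op 0.0597 g 0.0
False
down t5.81 dock [ 0.0017 -0.1224  0.0228] F -0.6472491366647527 0.4512689477466199 -0.5210606262643633 M [-0.033  -0.0684  0.0329] op 0.0602 g 0.0
grip t6.66 dock [ 0.0015 -0.1225  0.0225] F -0.034687494059649375 0.05562933642004968 1.251715388345312 M [-0.08    0.0446 -0.0364] op 0.0236 g 30.0
False
2 t7.01 dock [ 0.0015 -0.1244  0.0225] F -1.1184288323325478 2.2581423450791807 0.16809689480288525 M [ 0.4798 -0.2128 -0.0439] op 0.0234 g 30.0
False
4 t7.36 dock [ 0.0015 -0.1265  0.0225] F -0.20573191860500473 3.5961758648263795 1.0194034579361173 M [ 0.7303 -0.2194 -0.0209] op 0.0240 g 30.0
False
6 t7.71 dock [ 0.0015 -0.1286  0.0225] F 0.41789533689891306 3.5753592731103767 1.0806580105318313 M [ 0.7013 -0.197  -0.0077] op 0.0236 g 30.0
```

```bash
python3 - <<'E'
from h import *
for k in range(7,20):
    h=robot.move_linear(world(.0015,-.1225-k*.001,.0225),velocity=.008,threshold=5); s=rd((k,h))
    if h or np.array(s["force"])@Y>8.5: break
E
```

```text
(7, False) t7.98 dock [ 0.0015 -0.1295  0.0225] F -0.2077971520213737 2.9696094732423055 1.5964924677363719 M [ 0.8517 -0.2197 -0.0065] op 0.0237 g 30.0
(8, False) t8.26 dock [ 0.0015 -0.1305  0.0225] F 0.6568306524093764 4.155564162557262 1.972337725325278 M [ 0.9475 -0.2802  0.0485] op 0.0238 g 30.0
(9, False) t8.53 dock [ 0.0015 -0.1316  0.0225] F 0.4007056332849281 4.688242999682259 3.163163825367704 M [ 0.9814 -0.2769 -0.0172] op 0.0237 g 30.0
(10, False) t8.81 dock [ 0.0015 -0.1323  0.0225] F 1.1340692987026877 5.601260647326001 1.5401341146310044 M [ 1.3511 -0.3964  0.0033] op 0.0235 g 30.0
(11, True) t9.02 dock [ 0.0016 -0.1323  0.0225] F 1.093555757536034 2.251701967427801 2.4190118006468415 M [ 0.2696 -0.2114  0.0443] op 0.0235 g 30.0
```

Caught after about 10 mm of draw. I'll read the twist by averaging under a light pull.

```bash
cat >> h.py <<'E'
def avg(n=8):
    A=[]
    for _ in range(n):
        robot.pause(.03); s=robot.get_state(); f=np.array(s["force"]); A.append([f@X,f@Y,f[2],s["moment"][2],*[(s["ee_pos"]-D)@v for v in(X,Y)]])
    return np.mean(A,0)
E
python3 - <<'E'
from h import *
print(avg())
for k in(10.3,10.8,11.3):
    h=robot.move_linear(world(.0015,-.1225-k*.001,.0225),velocity=.006,threshold=8); a=avg(); print(k,h,a)
    if h or a[1]>10: break
E
```

```text
[ 0.6802  0.016   4.0654  0.0264  0.0016 -0.1323]
10.3 True [-0.3506 -0.0519  6.0985  0.0086  0.0016 -0.1323]
```

```bash
python3 - <<'E'
from h import *
y0=avg(2)[5]
for d in(.0002,.0003,.0004):
    h=robot.move_linear(world(.0015,y0-d,.0225),velocity=.005,threshold=14); a=avg(8); print(d,h,a)
    if h or a[1]>9: break
E
```

```text
0.0002 False [ 1.5108  2.4147  2.5875 -0.0057  0.0016 -0.1323]
0.0003 False [ 2.2789  4.6445  1.3272 -0.0085  0.0016 -0.1323]
0.0004 False [ 2.5072  4.9897  0.8666  0.0001  0.0016 -0.1323]
```

```bash
python3 - <<'E'
from h import *
y0=-.1323
for d in(.0006,.0008,.001):
    h=robot.move_linear(world(.0015,y0-d,.0225),velocity=.005,threshold=10); a=avg(8); print(d,h,a)
    if h or a[1]>11: break
E
```

```text
0.0006 False [ 2.4768  6.0589  0.5377 -0.0367  0.0015 -0.1324]
0.0008 False [ 2.3515  6.8782  0.3881 -0.0249  0.0015 -0.1324]
0.001 False [ 2.2126  7.6727  0.0364 -0.0265  0.0015 -0.1325]
```

The twist shifts negative as the pull rises, so contact is on the -x shoulder and the opening lies toward +x. I'll ease back, shift +3 mm and retry in steps.

```bash
cat >> h.py <<'E'
def probe(x):
    robot.move_linear(world(x,-.1275,.0225),velocity=.02); robot.pause(.1)
    print("side",avg(3))
    robot.move_linear(world(x,-.1312,.0225),velocity=.012)
    h=robot.move_linear(world(x,-.1365,.0225),velocity=.008,threshold=6); a=avg(5); print(x,h,a); return a[5]<-.1345
E
python3 - <<'E'
from h import *
for x in(.0045,.0075,.0105):
    if probe(x): print("through");break
rd()
E
```

```text
side [-5.1321 -9.6078 16.8593  0.2287  0.0039 -0.1297]
0.0045 True [-0.8405 -0.1801  5.9008  0.1281  0.0041 -0.1323]
side [-5.5858 -9.0741 16.4767  0.3585  0.0068 -0.1295]
0.0075 True [-0.4584  0.4082  5.4315  0.0912  0.0071 -0.1323]
side [-5.2158 -8.5427 16.0756  0.3063  0.0099 -0.1293]
0.0105 True [-0.2342  0.4828  5.572   0.1107  0.0101 -0.1323]
 t17.96 dock [ 0.0101 -0.1323  0.0225] F 0.19797270223188634 0.4283417091642333 5.814692974128309 M [0.0188 0.028  0.1027] op 0.0238 g 30.0
```

```bash
python3 - <<'E'
from h import *
im=robot.grab_frame("wrist");im2=robot.grab_frame("side")
c=robot.camera_info("wrist");print([proj(c,world(x,y,.022)) for x,y in((-.04,-.0525),(.04,-.0525))],proj(c,world(0,-.06,.012)))
b=cv2.resize(im2[180:255,190:290],(400,300),interpolation=cv2.INTER_CUBIC)
cv2.imwrite("pics/w3.png",np.hstack([cv2.resize(im[:300,130:380],(360,432)),cv2.copyMakeBorder(b,0,132,0,0,0)])[:,:,::-1])
E
```

```text
[array([157.5964, 101.9114]), array([306.8712, 102.6731])] [233.6039 116.2864]
```

View pics/w3.png

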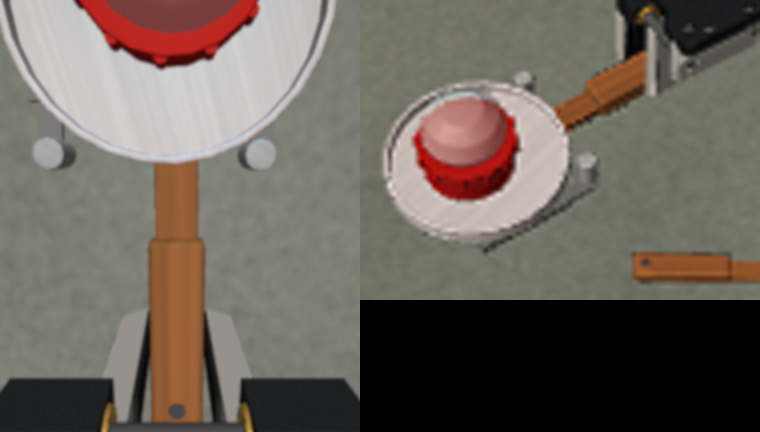

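The wrist view shows the shoehorn straight in the grip, with the tray shifted about 8 mm to +x between the posts and the stack upright. The twist is now clearly positive, so the opening is the other way. I'll probe toward -x.

```bash
sed -i 's/world(x,-.1275,.0225),velocity=.02/world(x,-.1275,.0229),velocity=.025/' h.py; python3 - <<'E'
from h import *
robot.move_linear(world(.004,-.128,.0229),velocity=.03)
for x in(-.0015,-.0045,-.0075,-.0105):
    if probe(x): print("through");break
rd()
E
```

```text
side [-0.5228  0.4323 -1.7661  0.0635 -0.0016 -0.1275]
-0.0015 False [ 1.4096  1.5121  0.2542 -0.1426 -0.0014 -0.1366]
through
 t20.47 dock [-0.0014 -0.1366  0.0225] F 1.558088496860875 1.2332861331054352 0.43273883937016494 M [ 0.0515 -0.3284 -0.0933] op 0.0231 g 30.0
```

Through at x = -1.5 mm. I'll draw on gently in guarded segments.

```bash
python3 - <<'E'
from h import *
y=-.1366
while y>-.243:
    y=max(y-.012,-.243)
    h=robot.move_linear(world(-.0015,y,.0227),velocity=.02,threshold=8); a=avg(2); print(y,h,a)
    if h: break
rd()
im=robot.grab_frame("wrist");im2=robot.grab_frame("side")
b=cv2.resize(im2[150:255,190:330],(400,300),interpolation=cv2.INTER_CUBIC)
cv2.imwrite("pics/w4.png",np.hstack([cv2.resize(im,(400,300)),b])[:,:,::-1])
E
```

```text
-0.1486 False [-0.1183 -1.1426 -1.4664 -0.0091 -0.0016 -0.149 ]
-0.16060000000000002 False [ 0.0965 -0.0297 -0.8459 -0.0141 -0.0015 -0.161 ]
-0.17260000000000003 False [ 0.4217  2.2256 -1.6717  0.0138 -0.0015 -0.1729]
-0.18460000000000004 False [ 0.9434 -0.4388 -0.9566 -0.0198 -0.0015 -0.1847]
-0.19660000000000005 False [ 0.4089 -0.3533 -0.1058  0.0109 -0.0015 -0.1966]
-0.20860000000000006 False [-0.0147 -1.4845  0.6795  0.0099 -0.0015 -0.2087]
-0.22060000000000007 False [ 0.1012 -0.6469  0.0186  0.0149 -0.0016 -0.2207]
-0.23260000000000008 False [ 0.4621 -0.9541  0.1004  0.0093 -0.0015 -0.2327]
-0.243 False [-0.4571 -0.4246  0.7157  0.0289 -0.0015 -0.2431]
 t27.74 dock [-0.0015 -0.2431  0.0227] F -0.17782233435239841 -0.057632413209483105 0.4856120511291702 M [-0.2985  0.0183  0.0484] op 0.0237 g 30.0
```

View pics/w4.png

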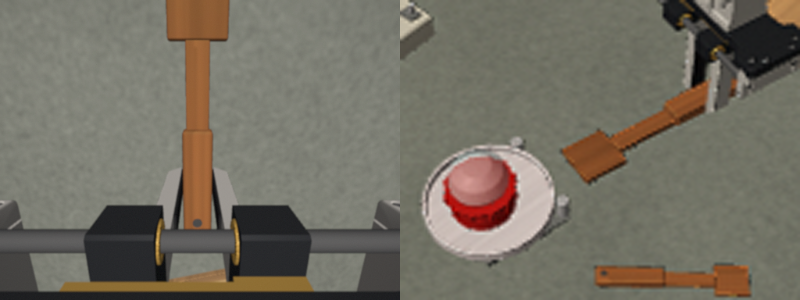

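Clear: the heel is out past the posts (side crop, heel at about (595,155)), the stack is upright in its dock and the grip has not slipped. Now lift and carry it to the rack.

```bash
python3 - <<'E'
from h import *
yr=np.array([-.017,.9998,0]); xr=np.array([.9998,.017,0]); C=np.array([.5004,-.2715,0])
T=C-.055*yr
robot.move_linear(world(-.0015,-.2431,.10),velocity=.1)
e=np.array([0,0,1])
robot.move_linear(T+.10*e,velocity=.15,frame=rot(xr)); 
h=robot.move_linear(T+.04*e,velocity=.08,threshold=6); s=rd(h)
im=robot.grab_frame("wrist");im2=robot.grab_frame("side")
cv2.imwrite("pics/w5.png",np.hstack([cv2.resize(im,(400,300)),cv2.resize(im2[90:195,280:420],(400,300),interpolation=cv2.INTER_CUBIC)])[:,:,::-1])
E
```

```text
False t31.67 dock [ 0.0563 -0.5141  0.0403] F 0.22278369524272956 0.588023925301695 0.051757722696948116 M [-0.1064 -0.1174  0.0075] op 0.0235 g 30.0
```

View pics/w5.png

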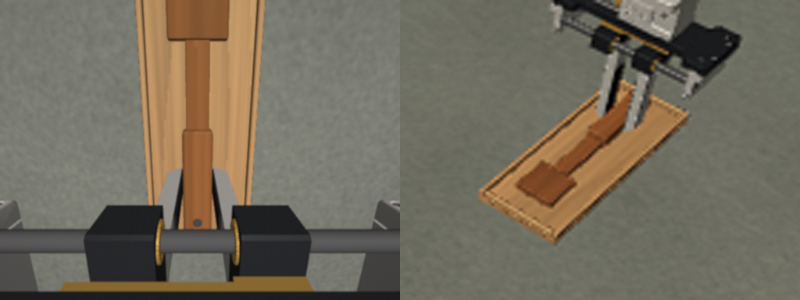

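The shoehorn lies centred and aligned over the rack: the heel is at columns 167–229, between walls at 140–262. Lower, release slightly, retreat and check.

```bash
python3 - <<'E'
from h import *
yr=np.array([-.017,.9998,0]); C=np.array([.5004,-.2715,0]); T=C-.055*yr; e=np.array([0,0,1])
h=robot.move_linear(T+.0275*e,velocity=.03,threshold=5); rd(h)
robot.gripper_to(.042); robot.pause(.3); rd("open")
robot.move_linear(T+.18*e,velocity=.1); robot.pause(.5)
im=robot.grab_frame("wrist");im2=robot.grab_frame("side");rd()
cv2.imwrite("pics/w6.png",np.hstack([cv2.resize(im,(400,450)),cv2.resize(im2[90:270,190:350],(400,450),interpolation=cv2.INTER_CUBIC)])[:,:,::-1])
E
```

```text
True t32.20 dock [ 0.0559 -0.5141  0.0274] F -0.5240489995842459 0.6390219053530758 5.590009561248221 M [-0.0265  0.0358  0.0196] op 0.0240 g 30.0
open t33.01 dock [ 0.0556 -0.5141  0.0274] F 0.2081548826194177 0.5989911346956147 0.05977787318904286 M [-0.0306 -0.0891  0.0021] op 0.0420 g 0.0
 t35.28 dock [ 0.056  -0.5141  0.18  ] F 0.628517757451099 0.2667429398056106 -0.0787582099308055 M [ 0.0022 -0.0844  0.0059] op 0.0423 g 0.0
```

View pics/w6.png

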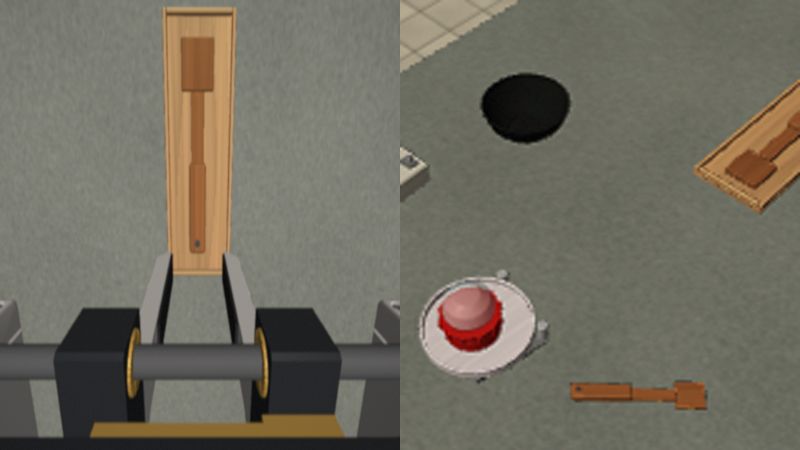

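The shoehorn lies flat between the rack walls (heel at (197,65), end at (197,250)), and the stack is upright in its dock. Handing in.

```bash
python3 -c "
from rig import robot
print(robot.sign_off())"
```

```text
the job is handed in; nothing more can be done
None
```

The shoehorn is out from under the tray and lying flat in the rack, and the stack looks upright in its dock in the last picture; I handed the job in at about 35 s, but the sign-off gave no verdict.

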